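# Make up two mending kits from the bench stock and the bobbin clip strip

### The job

Make up today's two mending kits. The hemming kit goes in the tray with three pockets: the tape measure standing in the long pocket, the reel of thread upright in the round pocket, and the small bobbin, pulled up out of the sprung clip strip, standing on edge in the bobbin trough; the laundry-bag kit goes in the tray with two pockets: the pot of thread wax in the round pocket, and the large bobbin from the clip strip standing on edge in its trough. Leave the dropper bottle and the roll of tape where they are.

Things in the scene. Friction and masses are not known exactly. Their poses are not given: they have to be found in the camera images.
- hem_tray: light grey three-pocket tray with dark pocket floors, fixed, 102 (x) x 113 (y) x 14 mm. Origin: centre of underside, z up. Pockets sunk in its top, mm: long one 82 (x) x 45 (y) at x 0, y 28; round one 47 wide at x 24, y -28; floors at z 3. Bobbin trough 40 (x) x 28 (y) at x -24.5, y -28: V floor, valley along y at z 8.6, 15 degree slopes; the small bobbin stands in it on edge, axis along tray y, its centre at z 19.5
- bag_tray: light grey two-pocket tray with dark pocket floors, fixed, 146 (x) x 92 (y) x 14 mm. Origin: centre of underside, z up. Pockets sunk in its top, mm: round one 78 wide at x 28, y 0, floor at z 3; bobbin trough 52 (x) x 34 (y) at x -42, y 0: V floor, valley along y at z 7, 15 degree slopes; the large bobbin stands in it on edge, axis along tray y, its centre at z 23.6
- clip_strip: clip strip, fixed: steel base 150 (x) x 36 (y) x 6 mm, an 8 mm wide rail along x with 3 spring clips: large bobbin at x 42, small at x -12, x -53 empty. Origin: centre of underside, z up. Two sprung leaves 7 mm wide hold each bobbin's rim on its +x and -x sides; it pulls straight up, 5 to 20 N over 10 mm. Its flat faces look to strip +y and -y, clear of clip and rail: grip it there. Top 60 mm
- small_bobbin: small sewing-machine bobbin, steel with off-white thread, 21 mm across, 12 mm thick, 14 g. Origin: its centre; own y is its axis. At the start it stands on edge in the clip strip, axis along the strip's y, centre 35 mm above the worktop.
- large_bobbin: large bobbin, steel with off-white thread, 32 mm across, 14 mm thick, 30 g. Origin: its centre; own y is its axis. At the start it stands on edge in the clip strip, axis along the strip's y, centre 41 mm above the worktop.
- thread_reel: white reel of cotton standing upright, 31 mm across, 43 mm tall, 18 g. Origin: centre of the underside, z up.
- tape_measure: dark grey pocket tape measure standing on its edge, 29 mm thick (own x), 65 mm long (own y), 64 mm tall, 160 g; the two flat sides face own +x and -x, and the grip is on them. Origin: centre of the underside, z up.
- wax_pot: low round pot of thread wax with a tan lid on a white base, 62 mm across, 35 mm tall, 70 g; the lid is fixed. Origin: centre of the underside, z up.
- stain_dropper: bystander: small amber dropper bottle with a black cap, 33 mm across, 102 mm tall, at the wall behind the clip strip. Origin: centre of the underside. Stays where it is.
- masking_tape: bystander: roll of tape lying flat, 100 mm across, 25 mm tall, behind the sink. Origin: centre of the underside. Stays where it is. Beside it the wall tap reaches out over the sink: world x over 0.47 m, y -0.11 to -0.03 m, up to z 0.25 m; pass in front of it or above it.
There are look-alikes about, which are no part of the job. Of the things that look like the thread_reel, the smaller one is meant.

How it is judged:
At the end, for the whole second after the job is handed in: all five things at rest, each in its own pocket: within 12 mm of its centre along both tray axes and 4 mm of its resting height; reel, pot and tape measure upright within 0.2 rad, bobbins on edge within 0.3 rad; bobbin axes along tray y and the tape measure along tray x within 0.45 rad (x of tape_measure in the frame of hem_tray between -0.012 and 0.012 m and y of tape_measure in the frame of hem_tray between 0.016 and 0.04 m and z of tape_measure in the frame of hem_tray between -0.001 and 0.007 m and angle between each of tape_measure, thread_reel, wax_pot's own z axis and vertical below 0.2 rad and angle between the y axis of tape_measure and the x axis of hem_tray, either way round below 0.45 rad and linear speed of each of tape_measure, thread_reel, small_bobbin, wax_pot, large_bobbin below 0.02 m/s and angular speed of each of tape_measure, thread_reel, small_bobbin, wax_pot, large_bobbin below 0.3 rad/s and x of thread_reel in the frame of hem_tray between 0.012 and 0.036 m and y of thread_reel in the frame of hem_tray between -0.04 and -0.016 m and z of thread_reel in the frame of hem_tray between -0.001 and 0.007 m and x of small_bobbin in the frame of hem_tray between -0.0365 and -0.0125 m and y of small_bobbin in the frame of hem_tray between -0.04 and -0.016 m and z of small_bobbin in the frame of hem_tray between 0.0155 and 0.0235 m and angle between small_bobbin's own y axis and vertical between 1.2708 and 1.8708 rad and angle between the y axis of small_bobbin and the y axis of hem_tray, either way round below 0.45 rad and x of wax_pot in the frame of bag_tray between 0.016 and 0.04 m and y of wax_pot in the frame of bag_tray between -0.012 and 0.012 m and z of wax_pot in the frame of bag_tray between -0.001 and 0.007 m and x of large_bobbin in the frame of bag_tray between -0.054 and -0.03 m and y of large_bobbin in the frame of bag_tray between -0.012 and 0.012 m and z of large_bobbin in the frame of bag_tray between 0.0196 and 0.0276 m and angle between large_bobbin's own y axis and vertical between 1.2708 and 1.8708 rad and angle between the y axis of large_bobbin and the y axis of bag_tray, either way round below 0.45 rad); the robot touches nothing.
It fails at once if the dropper bottle is shifted by more than 25 mm (distance of stain_dropper from where it was at the start of the episode above 0.025 m).
It fails at once if the roll of tape is shifted by more than 25 mm (distance of masking_tape from where it was at the start of the episode above 0.025 m).
It also fails if it takes over 125 s, if anything falls off the work surface, if the arm or the gripper's body presses on something with over 40 N, if the wrist force passes 120 N, or if a joint passes its speed limit or range.

### The arm

A 6-joint arm with a two-finger parallel gripper is mounted at the origin on a cart in front of the work surface, level with it; the furniture and walls round the work are solid. World frame = base frame: x ahead of the robot, y to its left, z up, the work surface at z = 0. Lengths are in m, angles in rad, forces in N, time in s.
With the tool pointing down it reaches from about 0.325 to 0.775 m from the base axis. Payload 5.5 kg.
Tool frame: the origin (TCP) lies at the very end of the fingers, on their centre line; the grasp point (between the pads) lies 19 mm behind it; z points along the fingers, y is the direction in which the jaws open and shut (so a half turn about z gives the same grasp; the last joint's range is limited). The gripper opens to 85 mm and grips with 20 to 120 N. Pads are 22 mm wide; open, the fingers measure 114 mm over their backs; the gripper's body (76 mm by 85 mm) begins 54 mm behind the grasp point. The pads swing forward as they close: fully open they stand 13 mm farther back than shut.
Start: joints at [-1.328, 0.091, 1.231, -0, 1.82, -0.057], TCP at [0.177, -0.573, 0.231] pointing down, gripper open.
Joint ranges: [-2.87, 2.87], [-0.86, 2.18], [0.17, 2.46], [-1.51, 4.65], [0.06, 2.69], [-2.65, 2.65]. Speed limits (rad/s): [2.57, 2.57, 3.01, 3.14, 3.14, 3.14].

### API

Orientations are given as a rotation vector (axis times angle).
In Python, from workcell import ctrl gives the robot as it stands.
- The arm moves only by the shell command python3 -m jog 'ROWS' [FORCE]. ROWS is text: rows parted by semicolons, each of 7 numbers parted by spaces: the turn, a rotation vector about the tool's x, y, z in degrees, then the shift along the tool's x, y, z in mm, then the finger opening in mm, from 0 to 85.4. A call has 1 to 12 rows; each row is the pose to reach, as a shift and turn from the pose commanded when the call began, along the tool's axes at that moment; what a row does not reach only later rows make up. A row lasts 1/12 s, in which the tool goes at most 41.7 mm and 7.16 degrees, less where a joint would pass 70% of its speed; a pose out of reach is approached as far as the arm can. A call with a gripper value outside its range is refused whole. The fingers move at their own pace and stop on an object; FORCE is the grip in N (left out, the last holds). Time passes only in rows, so rows that repeat a pose let the fingers close. It gives the time, the measured TCP pose, the force and the opening at its end, in the units of the state.
- ctrl.state(): the state, without advancing time (a new reading comes with each control period).
- ctrl.grab_frame(name): name is "scene" or "top" or "wrist"; returns the picture (420x560x3 uint8, blue, green, red); there is no depth.
- ctrl.camera_model(name): a dict with "fov_y" (degrees; the focal length in pixels is half the picture's height over the tangent of half this angle, whatever the lens; pixels are square), "cx", "cy" (the principal point, pixels), "extrinsics" (4x4, takes a point from world to camera coordinates); the wrist camera has in their place "T_tool_cam" (4x4, takes a point from camera to tool coordinates, whose origin is the TCP and whose axes are the flange's). Camera axes: x right, y down, z forward; pixel columns grow to the right and rows downward; lengths in m; the calibration is good to about 2 mm. A picture is of the moment at which its call begins: read the wrist's pose just before it. camera_model takes no time and is no camera call.
- ctrl.job_done(): hands the job in, once; it reports no verdict.
Trained networks look in the newest picture that a camera, given by its name, has taken for a name from the list of things; names that differ only in an ending like _2 or _b are one class to them, and where a whole thing is asked for, a point or a joint stands for the part that bears it (a point fixed in the world has none). Each returns a list of dicts, best first, with "conf" (0 to 1); they miss things now and then, are a little off and sometimes report something else, mostly with a low value. They report only what shows in the picture. A call takes as long as a camera call. They do not tell look-alikes from the thing itself.
- ctrl.look_for(camera, thing): "box" ([left, top, right, bottom] in pixels, round what is visible of it).
- ctrl.mark_of(camera, thing): "centre" ([row, column] in pixels: a listed point, or the origin of a listed thing).
The state is a dict: "time": time; "qpos": joint angles; "joint_velocities": joint speeds; "tau": joint torques, N m; "tcp_pos": TCP position; "tcp_rot": TCP orientation; "contact_force": force on the tool from outside, world axes, zero at the start; "moment": the same for the moment, N m; "grip_width": opening from 0.0 (shut) to 1.0 (fully open).
Only numpy, scipy, OpenCV 4.12 (cv2) and the standard library are available. Lean on these libraries where they do the work, as an engineer would, in place of code of your own. Each camera call takes 0.05 s, during which the arm holds its last target. There are 200 camera calls.

## Working session

There is one attempt and no reset: what is moved stays moved. The work goes in short steps, Python scripts to look and compute and a shell command to move; the robot and the scene stay as the last step left them, time stands still between calls to the robot, and variables do not carry over. Pictures are saved under pics/ and viewed, about 12 in all and at most 16, crops included, and the job is handed in when it is done.

```bash
ls; mkdir -p pics
cat > h.py <<'E'
import numpy as np, cv2
from workcell import ctrl
from scipy.spatial.transform import Rotation as R
def cam(name, st=None):
    m=ctrl.camera_model(name); f=210/np.tan(np.radians(m["fov_y"])/2)
    if name=="wrist":
        T=np.eye(4);T[:3,:3]=R.from_rotvec(st["tcp_rot"]).as_matrix();T[:3,3]=st["tcp_pos"]
        E=np.linalg.inv(T@np.array(m["T_tool_cam"]))
    else: E=np.array(m["extrinsics"])
    return f,m["cx"],m["cy"],E
def ray(c,u,v,z):
    f,cx,cy,E=c; I=np.linalg.inv(E); d=I[:3,:3]@np.array([(u-cx)/f,(v-cy)/f,1]); o=I[:3,3]
    return o+d*(z-o[2])/d[2]
def proj(c,p):
    f,cx,cy,E=c; q=E[:3,:3]@np.array(p)+E[:3,3]; return q[0]/q[2]*f+cx,q[1]/q[2]*f+cy
E
python3 - <<'E'
from h import *
s=ctrl.state();print(s)
for n in("scene","top","wrist"):
    print(n,ctrl.camera_model(n))
for n in("top","scene"):
    cv2.imwrite(f"pics/{n}0.png",ctrl.grab_frame(n))
    for t in "hem_tray bag_tray clip_strip small_bobbin large_bobbin thread_reel tape_measure wax_pot stain_dropper masking_tape".split():
        c=cam(n)
        for d in ctrl.mark_of(n,t)[:3]:
            r,cc=d["centre"]; z={"small_bobbin":.035,"large_bobbin":.041}.get(t,0)
            print(n,t,round(d["conf"],2),np.round([cc,r]),ray(c,cc,r,z).round(3))
E
```

```text
pics
{'time': 0.0, 'qpos': array([-1.32771716e+00,  9.18824371e-02,  1.23189333e+00,  4.87989364e-05,
        1.81979331e+00, -5.67106987e-02]), 'joint_velocities': array([ 0.00025144,  0.00035962, -0.0003515 , -0.00060929, -0.0002354 ,
        0.00035617]), 'tau': array([ 2.81271525e-03, -4.58728409e+01, -4.18030429e+01,  2.39477113e-04,
        1.15747264e-02, -3.33048320e-05]), 'tcp_pos': array([ 0.17713171, -0.57296442,  0.23013255]), 'tcp_rot': array([-3.10441232e+00, -4.68871425e-01,  2.14756966e-04]), 'contact_force': array([-0.54656429,  0.05928638, -0.01417394]), 'moment': array([ 0.03842516, -0.05286631, -0.03162563]), 'grip_width': 1.0013899914706441}
scene {'fov_y': 53.12999570896162, 'cx': 277.465949677612, 'cy': 206.7794072128426, 'extrinsics': array([[-0.78084344, -0.62470875,  0.00474262,  0.43517417],
       [-0.31956707,  0.39289096, -0.86227234,  0.25894949],
       [ 0.53680574, -0.67481529, -0.50642267,  0.82520334],
       [ 0.        ,  0.        ,  0.        ,  1.        ]])}
top {'fov_y': 50.53007349026, 'cx': 279.1268035087119, 'cy': 205.05787001925157, 'ext
[... 1811 characters left out ...]
[0.637 0.023 0.   ]
scene small_bobbin 0.35 [381. 172.] [ 0.496 -0.472  0.035]
scene large_bobbin 0.46 [364. 172.] [ 0.535 -0.428  0.041]
scene thread_reel 0.92 [187. 276.] [0.621 0.259 0.   ]
scene thread_reel 0.52 [166. 300.] [0.595 0.341 0.   ]
scene tape_measure 0.72 [213. 252.] [0.644 0.154 0.   ]
scene tape_measure 0.33 [314. 191.] [ 0.629 -0.278  0.   ]
scene wax_pot 0.61 [313. 190.] [ 0.634 -0.278  0.   ]
scene wax_pot 0.22 [371. 187.] [ 0.5   -0.416  0.   ]
scene stain_dropper 0.7 [318. 176.] [ 0.68  -0.378  0.   ]
scene masking_tape 0.93 [248. 230.] [0.641 0.026 0.   ]
scene masking_tape 0.58 [210. 335.] [0.448 0.35  0.   ]
scene masking_tape 0.17 [366. 170.] [ 0.572 -0.52   0.   ]
```

View pics/top0.png

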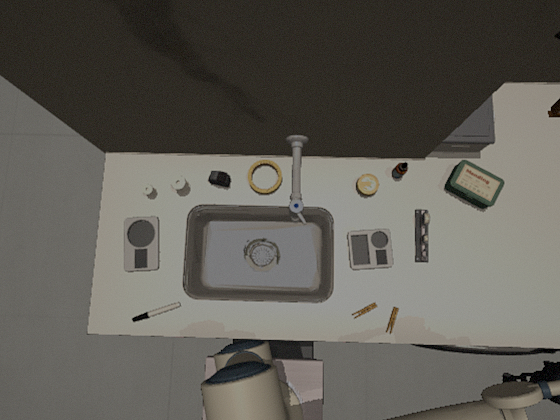

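View pics/scene0.png

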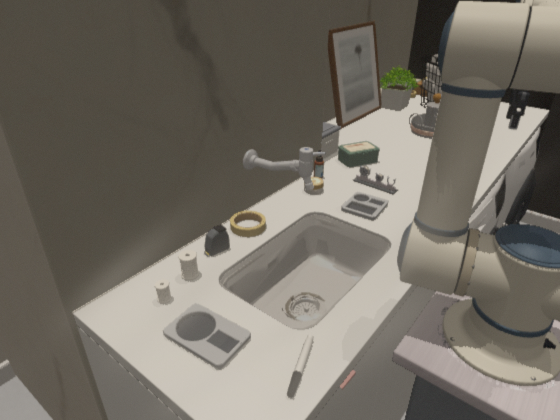

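The top view shows the two trays near yaw 0: hem at (370,249), bag at (141,243). The strip is at (422,236), the pot at (367,184), the tape measure at (220,178), and the reels at (180,185) for the bigger one and (150,190) for the smaller. I'll go over the strip and hem tray for a wrist look.

```bash
cat >> h.py <<'E'
def delta(x,y,z,yaw=0,s=None):
    "row (deg, mm) from measured pose to world target, tool down, tool x at yaw deg"
    s=s or ctrl.state(); A=R.from_rotvec(s["tcp_rot"]); t=R.from_euler("z",yaw,degrees=True)*R.from_rotvec([np.pi,0,0])
    rv=np.degrees((A.inv()*t).as_rotvec()); d=A.inv().apply(np.array([x,y,z])-s["tcp_pos"])*1000
    print(f"->({x:.3f},{y:.3f},{z:.3f},{yaw:.1f}):",rv.round(1),d.round(1),"rows",np.ceil(max(np.linalg.norm(d)/41.7,np.linalg.norm(rv)/7.16)))
E
python3 -m jog '0 0 17.2 367 -97 -20 85;0 0 17.2 367 -97 -20 85;0 0 17.2 367 -97 -20 85;0 0 17.2 367 -97 -20 85;0 0 17.2 367 -97 -20 85;0 0 17.2 367 -97 -20 85;0 0 17.2 367 -97 -20 85;0 0 17.2 367 -97 -20 85;0 0 17.2 367 -97 -20 85;0 0 17.2 367 -97 -20 85;0 0 17.2 367 -97 -20 85;0 0 17.2 367 -97 -20 85'
cat > look.py <<'E'
import sys
from h import *
s=ctrl.state(); cv2.imwrite(f"pics/{sys.argv[1]}.png",ctrl.grab_frame("wrist")); np.save(f"pics/{sys.argv[1]}.npy",np.r_[s["tcp_pos"],s["tcp_rot"]])
print(s["time"],s["tcp_pos"].round(4),s["tcp_rot"].round(4))
c=cam("wrist",s)
for a in sys.argv[2:]:
    t,z=a.split(":")
    for d in ctrl.mark_of("wrist",t)[:2]:
        r,u=d["centre"]; print(t,round(d["conf"],2),np.round([u,r]),ray(c,u,r,float(z)).round(4))
E
python3 look.py w1 hem_tray:0 clip_strip:0 small_bobbin:.035 large_bobbin:.041 wax_pot:0
```

```text
time: 2.1
tcp_pos: [0.4993, -0.3721, 0.251]
tcp_rot: [3.141, 0.001, -0.001]
contact_force: [-0.1, -0.8, -0.3]
grip_width: 0.99
2.1 [ 0.4993 -0.3721  0.251 ] [ 3.1414e+00  1.4000e-03 -1.2000e-03]
hem_tray 0.98 [208. 212.] [ 0.4537 -0.2856  0.    ]
clip_strip 0.74 [336. 175.] [ 0.4982 -0.4381  0.    ]
small_bobbin 0.56 [339. 199.] [ 0.4789 -0.4361  0.035 ]
large_bobbin 0.87 [341. 146.] [ 0.5362 -0.4343  0.041 ]
wax_pot 0.85 [189.  44.] [ 0.6379 -0.2771  0.    ]
```

View pics/w1.png

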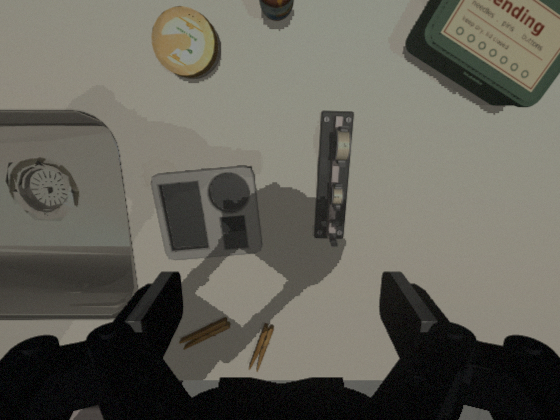

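The wrist view shows the hem tray's rim corners at about (152,175), (252,166), (262,252) and (162,259). The strip's corners are (321,111), (354,111), (348,238) and (315,238), and the pot lid is at (183,42). I'll take centres and yaws from these corners.

Run:
```python
from h import *
p=np.load("pics/w1.npy"); c=cam("wrist",dict(tcp_pos=p[:3],tcp_rot=p[3:]))
im=cv2.imread("pics/w1.png")
for n,z,q in(("hem",.014,[(152,175),(252,166),(262,252),(162,259)]),("strip",.006,[(321,111),(354,111),(348,238),(315,238)])):
    q=cv2.cornerSubPix(cv2.cvtColor(im,6),np.array(q,np.float32),(4,4),(-1,-1),(3,20,.1)) if n=="hem" else np.array(q,float)
    P=np.array([ray(c,*a,z) for a in q]); ce=P.mean(0); ax=(P[0]+P[1]-P[2]-P[3])/2; ay=(P[0]+P[3]-P[1]-P[2])/2
    yw=np.degrees(np.arctan2(ax[1],ax[0])); print(n,q.round().tolist(),ce.round(4),yw.round(1),np.degrees(np.arctan2(-ay[0],ay[1])).round(1),np.linalg.norm(ax),np.linalg.norm(ay))
    Rz=R.from_euler("z",yw,degrees=True)
    for o in([(42,0,41),(-12,0,35)] if n=="strip" else [(-24.5,-28,0),(24,-28,0),(0,28,0)]):
        w=Rz.apply(np.array(o)/1000)+ce*[1,1,0]; print(o,w.round(4),np.round(proj(c,w)))
cv2.imwrite("pics/w1c.png",cv2.resize(im[90:270,140:380],None,fx=3.3,fy=3.3,interpolation=2))
```

```text
hem [[151.0, 176.0], [251.0, 166.0], [262.0, 252.0], [162.0, 259.0]] [ 0.454  -0.2863  0.014 ] 3.4 5.0 0.10337046211935244 0.1177004910348386
(-24.5, -28, 0) [ 0.4312 -0.3157  0.    ] [234. 229.]
(24, -28, 0) [ 0.4796 -0.3128  0.    ] [230. 191.]
(0, 28, 0) [ 0.4523 -0.2583  0.    ] [186. 213.]
strip [[321.0, 111.0], [354.0, 111.0], [348.0, 238.0], [315.0, 238.0]] [ 0.4963 -0.4349  0.006 ] 0.0 0.0 0.14857572698136517 0.03812976842282708
(42, 0, 41) [ 0.5383 -0.4349  0.041 ] [341. 144.]
(-12, 0, 35) [ 0.4843 -0.4349  0.035 ] [338. 194.]
```

View pics/w1c.png

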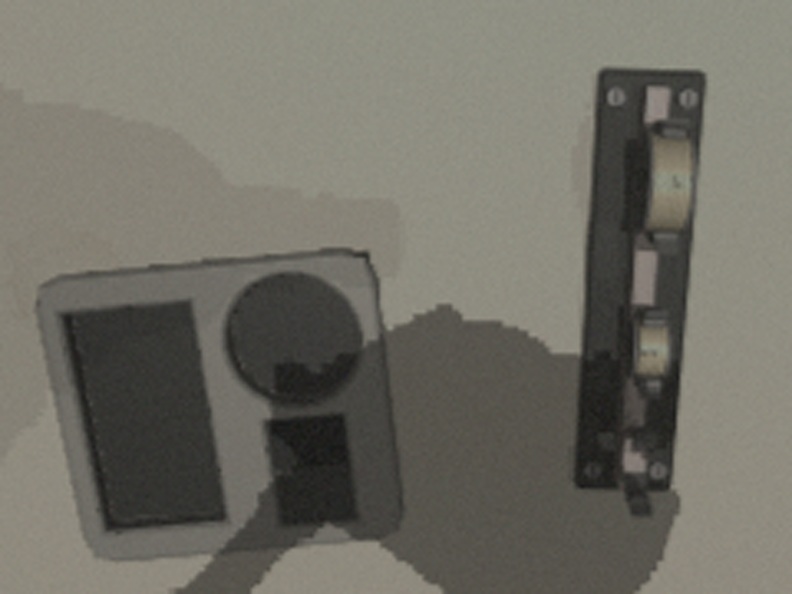

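```bash
python3 -m jog '0 0 0 -15 63 131 40;0 0 0 -15 63 131 40;0 0 0 -15 63 131 40;0 0 0 -15 63 131 40;0 0 0 -15 63 131 40;0 0 0 -15 63 175 40;0 0 0 -15 63 175 40;0 0 0 -15 63 175 40' 80; python3 look.py w2 small_bobbin:.035 large_bobbin:.041; python3 -c "
from h import *
delta(.484,-.435,.03)"
```

```text
time: 3.07
tcp_pos: [0.4832, -0.4341, 0.0752]
tcp_rot: [-3.138, 0.001, 0.004]
contact_force: [0.8, 0.3, 1.4]
grip_width: 0.47
3.0667 [ 0.4832 -0.4341  0.0752] [-3.1384e+00  1.1000e-03  4.5000e-03]
small_bobbin 0.55 [279. 245.] [ 0.4827 -0.4338  0.035 ]
large_bobbin 0.73 [279. 148.] [ 0.5387 -0.4343  0.041 ]
->(0.484,-0.435,0.030,0.0): [ 0.2 -0.2 -0. ] [-1.5 -1.1 50. ] rows 2.0
```

View pics/w2.png

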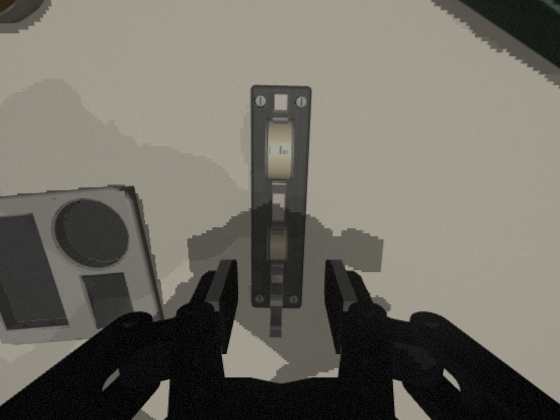

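The jaws straddle the small bobbin at (279,245), and the large bobbin is at (279,148), in line. I'll descend, grip and pull.

```bash
python3 -m jog '0 0 0 -1 0 25 40;0 0 0 -1 0 46 40;0 0 0 -1 0 46 40;0 0 0 -1 0 46 0;0 0 0 -1 0 46 0;0 0 0 -1 0 46 0;0 0 0 -1 0 46 0;0 0 0 -1 0 46 0;0 0 0 -1 0 46 0' 80; python3 -c "
from h import *
s=ctrl.state();print(s['tcp_pos'],s['contact_force'],s['grip_width']*85.4)"
```

```text
time: 3.97
tcp_pos: [0.4844, -0.4344, 0.0335]
tcp_rot: [-3.141, -0.001, -0.004]
contact_force: [0.1, 6.5, 3.5]
grip_width: 0.108
[ 0.48435663 -0.43435115  0.03348517] [0.1029519  6.53912923 3.50821313] 9.236652833106247
```

```bash
python3 -m jog '0 0 0 0 0 -8 0;0 0 0 0 0 -18 0;0 0 0 0 0 -30 0;0 0 0 0 0 -60 0;0 0 0 0 0 -90 0;0 0 0 0 0 -90 0;0 0 0 0 0 -90 0'; python3 look.py w3 small_bobbin:.12; python3 -c "
from h import *
delta(.4315,-.3157,.05,4.2)"
```

```text
time: 4.55
tcp_pos: [0.4845, -0.4374, 0.1272]
tcp_rot: [3.134, -0.001, 0.011]
contact_force: [-0.8, 0.4, 0.1]
grip_width: 0.11
4.55 [ 0.4845 -0.4374  0.1272] [ 3.1337e+00 -1.5000e-03  1.0700e-02]
small_bobbin 0.82 [285. 280.] [ 0.4796 -0.4403  0.12  ]
->(0.431,-0.316,0.050,4.2): [ 0.1 -0.1 -4.2] [ -51.9 -120.2   71.7] rows 4.0
```

View pics/w3.png

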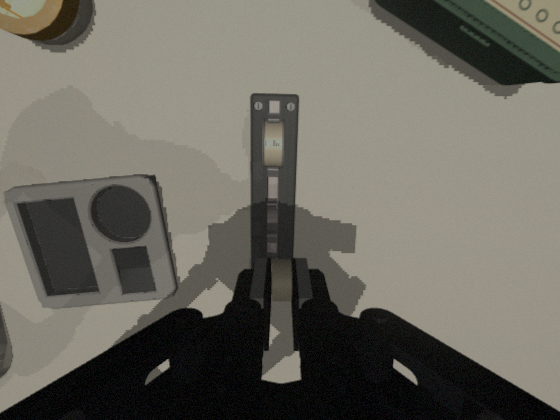

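The small bobbin is held on edge at (283,281) and its clip is empty. I'll check the trough centre, seen at about (134,270), against the first measurement.

Run:
```python
from h import *
p=np.load("pics/w3.npy"); c=cam("wrist",dict(tcp_pos=p[:3],tcp_rot=p[3:]))
for o in[(111,247),(147,249),(155,291),(119,294),(134,270),(121,213)]: print(o,ray(c,*o,.014).round(4))
im=cv2.imread("pics/w3.png"); g=cv2.cvtColor(im,6)
q=cv2.cornerSubPix(g,np.array([(7,187),(157,175),(176,292),(45,308)],np.float32),(5,5),(-1,-1),(3,20,.1))
P=np.array([ray(c,*a,.014) for a in q]); print(q.tolist(),P.round(4),P.mean(0))
```

```text
(111, 247) [ 0.4533 -0.3021  0.014 ]
(147, 249) [ 0.4514 -0.3308  0.014 ]
(155, 291) [ 0.4132 -0.3332  0.014 ]
(119, 294) [ 0.4106 -0.3026  0.014 ]
(134, 270) [ 0.4328 -0.318   0.014 ]
(121, 213) [ 0.4819 -0.314   0.014 ]
[[3.15162992477417, 191.6344757080078], [154.453125, 174.6197967529297], [176.20938110351562, 288.031494140625], [42.43291473388672, 307.3376159667969]] [[ 0.4994 -0.2264  0.014 ]
 [ 0.5123 -0.3435  0.014 ]
 [ 0.4159 -0.3513  0.014 ]
 [ 0.3982 -0.2358  0.014 ]] [ 0.45644102 -0.28922705  0.014     ]
```

```bash
python3 -m jog '0 0 -4.2 -52 -119 0 0;0 0 -4.2 -52 -119 0 0;0 0 -4.2 -52 -119 0 0;0 0 -4.2 -52 -119 30 0;0 0 -4.2 -52 -119 60 0;0 0 -4.2 -52 -119 80 0;0 0 -4.2 -52 -119 80 0;0 0 -4.2 -52 -119 80 0'; python3 -m jog '0 0 0 0 0 0 0'; python3 -c "
from h import *
delta(.432,-.317,.018,4.2)"
```

```text
time: 5.32
tcp_pos: [0.43, -0.3154, 0.0387]
tcp_rot: [-3.137, -0.114, 0.005]
contact_force: [1.2, -0.0, 0.3]
grip_width: 0.106
time: 5.4
tcp_pos: [0.4315, -0.3166, 0.0414]
tcp_rot: [3.139, 0.114, 0.001]
contact_force: [0.4, -0.4, 0.8]
grip_width: 0.111
->(0.432,-0.317,0.018,4.2): [ 0. -0. -0.] [ 0.5  0.4 23.4] rows 1.0
```

```bash
python3 -m jog '0 0 0 0 0 15 0;0 0 0 0 0 23 0;0 0 0 0 0 23 0;0 0 0 0 0 23 0'; python3 -m jog '0 0 0 0 0 0 28;0 0 0 0 0 0 28;0 0 0 0 0 0 28;0 0 0 0 0 -30 28;0 0 0 0 0 -70 28;0 0 0 0 0 -70 40;0 0 0 0 0 -70 40'; python3 look.py w4 small_bobbin:.0195; python3 -c "
from h import *
delta(.538,-.435,.10,0);delta(.538,-.435,.033,0)"
```

```text
time: 5.73
tcp_pos: [0.4316, -0.3167, 0.0182]
tcp_rot: [3.139, 0.114, 0.001]
contact_force: [-0.2, -1.2, 0.9]
grip_width: 0.111
time: 6.32
tcp_pos: [0.4327, -0.3174, 0.091]
tcp_rot: [3.135, 0.114, 0.008]
contact_force: [0.2, 0.3, -0.9]
grip_width: 0.466
6.3167 [ 0.4327 -0.3174  0.091 ] [3.135  0.1144 0.0079]
small_bobbin 0.72 [279. 226.] [ 0.4327 -0.3178  0.0195]
->(0.538,-0.435,0.100,0.0): [0.  0.  4.2] [ 97.9 126.4 -12.9] rows 4.0
->(0.538,-0.435,0.033,0.0): [0.  0.  4.2] [ 97.9 126.4  54.1] rows 5.0
```

View pics/w4.png

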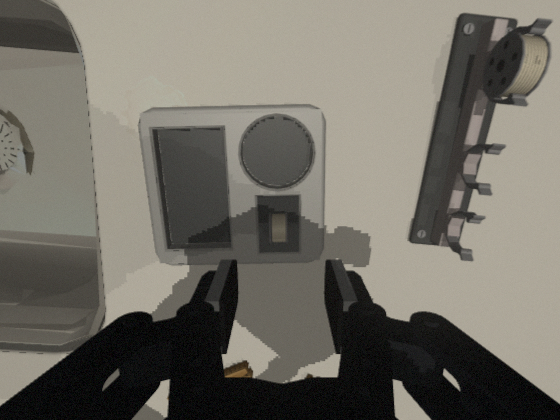

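The small bobbin stands on edge in its trough at (279,226), measured within 1 mm of the target. I'll fetch the large one next.

```bash
python3 - <<'E'
from h import *
p=np.load("pics/w4.npy"); c=cam("wrist",dict(tcp_pos=p[:3],tcp_rot=p[3:]))
for o in[(276,150),(194,187),(278,224)]: print(o,ray(c,*o,.014).round(4))
E
python3 -m jog '0 0 4.2 98 126 -13 40;0 0 4.2 98 126 -13 40;0 0 4.2 98 126 -13 40;0 0 4.2 98 126 -13 40;0 0 4.2 98 126 -13 40;0 0 4.2 98 126 -5 40;0 0 4.2 98 126 -5 40'; python3 -m jog '0 0 0 0 0 0 40';python3 look.py w5 large_bobbin:.041;python3 -c "
from h import *
delta(.538,-.435,.034,0)"
```

```text
(276, 150) [ 0.4824 -0.3121  0.014 ]
(194, 187) [ 0.4544 -0.2598  0.014 ]
(278, 224) [ 0.4326 -0.3169  0.014 ]
time: 7.0
tcp_pos: [0.5369, -0.4336, 0.0881]
tcp_rot: [-3.137, 0.001, 0.007]
contact_force: [-0.0, 0.2, -1.0]
grip_width: 0.47
time: 7.08
tcp_pos: [0.537, -0.4334, 0.0906]
tcp_rot: [-3.139, 0.0, 0.004]
contact_force: [-0.1, 1.0, -0.1]
grip_width: 0.466
7.0833 [ 0.537  -0.4334  0.0906] [-3.1394e+00  2.0000e-04  3.6000e-03]
large_bobbin 0.72 [281. 238.] [ 0.5371 -0.4344  0.041 ]
large_bobbin 0.27 [280. 268.] [ 0.5172 -0.4341  0.041 ]
->(0.538,-0.435,0.034,0.0): [ 0. -0. -0.] [ 0.4  1.1 58.9] rows 2.0
```

```bash
python3 -m jog '0 0 0 0 1 30 40;0 0 0 0 1 59 40;0 0 0 0 1 59 40;0 0 0 0 1 59 0;0 0 0 0 1 59 0;0 0 0 0 1 59 0;0 0 0 0 1 59 0;0 0 0 0 1 59 0;0 0 0 0 1 59 0' 80;  python3 -m jog '0 0 0 0 0 -8 0;0 0 0 0 0 -18 0;0 0 0 0 0 -30 0;0 0 0 0 0 -60 0;0 0 0 0 0 -90 0;0 0 0 0 0 -130 0;0 0 0 0 0 -130 0'; python3 -m jog '0 0 0 0 0 0 0'; python3 -c "
from h import *
delta(.37,-.07,.22);delta(.42,.25,.24)"
```

```text
time: 7.93
tcp_pos: [0.5389, -0.4364, 0.0362]
tcp_rot: [3.139, -0.001, 0.004]
contact_force: [-2.3, 2.2, 6.4]
grip_width: 0.144
time: 8.52
tcp_pos: [0.5403, -0.438, 0.1771]
tcp_rot: [3.13, -0.001, 0.02]
contact_force: [0.1, -1.7, 3.0]
grip_width: 0.143
time: 8.6
tcp_pos: [0.5395, -0.4373, 0.171]
tcp_rot: [3.134, -0.001, 0.012]
contact_force: [-0.3, 0.1, -0.4]
grip_width: 0.142
->(0.370,-0.070,0.220,0.0): [ 0.4 -0.5 -0. ] [-169.3 -366.8  -53.2] rows 10.0
->(0.420,0.250,0.240,0.0): [ 0.4 -0.5 -0. ] [-119.4 -686.6  -75.2] rows 17.0
```

```bash
python3 -m jog '0 0 0 -170 -367 -60 0;0 0 0 -170 -367 -60 0;0 0 0 -170 -367 -60 0;0 0 0 -170 -367 -60 0;0 0 0 -170 -367 -60 0;0 0 0 -170 -367 -60 0;0 0 0 -170 -367 -60 0;0 0 0 -170 -367 -60 0;0 0 0 -170 -367 -60 0;0 0 0 -170 -407 -60 0;0 0 0 -170 -447 -60 0;0 0 0 -170 -487 -60 0'; python3 -c "
from h import *
delta(.45,.28,.24)"
```

```text
time: 9.6
tcp_pos: [0.3681, 0.0261, 0.224]
tcp_rot: [3.141, -0.003, 0.004]
contact_force: [0.6, -0.7, 0.4]
grip_width: 0.142
->(0.450,0.280,0.240,0.0): [ 0.  -0.1 -0.1] [  81.5 -254.   -15.9] rows 7.0
```

```bash
python3 -m jog '0 0 0 80 -230 -20 0;0 0 0 80 -230 -20 0;0 0 0 80 -230 -20 0;0 0 0 80 -230 -20 0;0 0 0 80 -230 -20 0;0 0 0 80 -230 -20 0;0 0 0 80 -230 -20 0;0 0 0 80 -230 -20 0;0 0 0 80 -230 -20 0'; python3 look.py w6 bag_tray:0 thread_reel:0 tape_measure:0
```

```text
time: 10.35
tcp_pos: [0.449, 0.2545, 0.2428]
tcp_rot: [3.141, -0.0, -0.001]
contact_force: [-0.2, -0.6, -1.2]
grip_width: 0.144
10.35 [0.449  0.2545 0.2428] [ 3.1406e+00 -1.0000e-04 -1.2000e-03]
bag_tray 0.9 [192. 169.] [0.4574 0.3543 0.    ]
thread_reel 0.96 [282.   9.] [0.6184 0.252  0.    ]
thread_reel 0.73 [193.  31.] [0.5987 0.3425 0.    ]
```

View pics/w6.png

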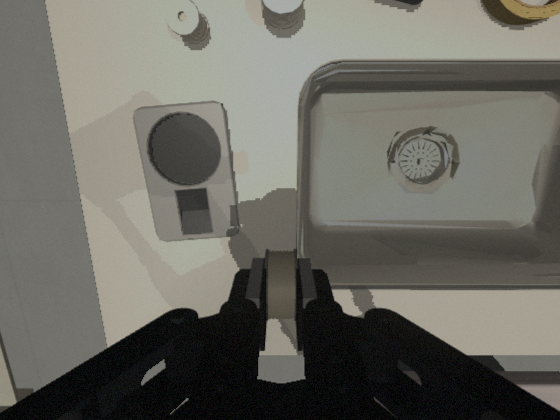

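The bag tray's corners are at about (134,109), (223,101), (238,234) and (158,240). Its trough is at (194,211) and its round pocket at (185,148). The small reel is at (183,18), and the large bobbin is held on edge at (282,284).

Run:
```python
from h import *
p=np.load("pics/w6.npy"); c=cam("wrist",dict(tcp_pos=p[:3],tcp_rot=p[3:]))
q=[(134,109),(223,101),(238,234),(158,240)]
P=np.array([ray(c,*a,.014) for a in q]); ax=(P[0]+P[1]-P[2]-P[3])/2; ay=(P[0]+P[3]-P[1]-P[2])/2
yw=np.degrees(np.arctan2(ax[1],ax[0]));print(P.mean(0),yw,np.degrees(np.arctan2(-ay[0],ay[1])),np.linalg.norm(ax),np.linalg.norm(ay))
for o in[(185,148),(194,211)]: print(o,ray(c,*o,.014).round(4))
a=ray(c,194,211,.014);b=ray(c,185,148,.014);print(np.degrees(np.arctan2(*(b-a)[1::-1])),np.linalg.norm(b-a))
for o in[(-42,0,0),(28,0,0)]: print(o,(R.from_euler("z",yw,degrees=True).apply(np.array(o)/1000)+P.mean(0)).round(4))
print(ray(c,183,15,.043)); delta(*a[:2],.13,yw)
```

```text
[0.45310103 0.35488841 0.014     ] 3.743955353477854 4.658500818457815 0.14734207924676646 0.09385467600346704
(185, 148) [0.4824 0.3565 0.014 ]
(194, 211) [0.4113 0.3522 0.014 ]
3.4613140404497043 0.0711763340919666
(-42, 0, 0) [0.4112 0.3521 0.014 ]
(28, 0, 0) [0.481  0.3567 0.014 ]
[0.6031273 0.3404171 0.043    ]
->(0.411,0.352,0.130,3.7): [-0.  -0.1 -3.9] [-38.3 -98.4 113.6] rows 4.0
```

```bash
python3 -m jog '0 0 -4 -38 -98 80 0;0 0 -4 -38 -98 80 0;0 0 -4 -38 -98 80 0;0 0 -4 -38 -98 100 0;0 0 -4 -38 -98 140 0;0 0 -4 -38 -98 180 0;0 0 -4 -38 -98 195 0;0 0 -4 -38 -98 195 0;0 0 -4 -38 -98 195 0'; python3 look.py w7 bag_tray:0; python3 -c "
from h import *
delta(.411,.352,.020,4)"
```

```text
time: 11.3
tcp_pos: [0.4112, 0.3519, 0.0479]
tcp_rot: [3.139, 0.107, -0.001]
contact_force: [0.1, 0.7, 0.7]
grip_width: 0.145
11.3 [0.4112 0.3519 0.0479] [ 3.1391e+00  1.0730e-01 -1.3000e-03]
bag_tray 0.72 [277. 171.] [0.4525 0.356  0.    ]
->(0.411,0.352,0.020,4.0): [-0.1 -0.2 -0.1] [-1.9  1.2 30.8] rows 1.0
```

View pics/w7.png

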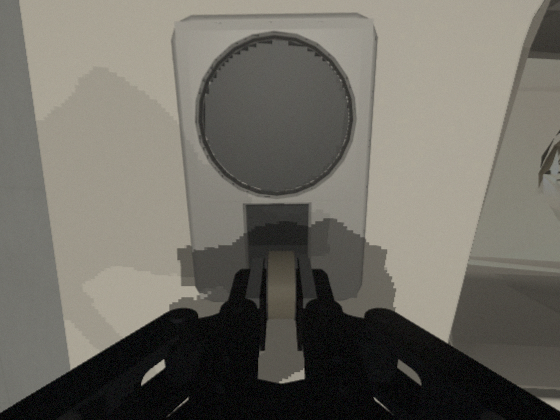

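The large bobbin (column 282) is over the trough, whose columns 245–311 centre at 278. I'll lower it and release.

```bash
python3 -m jog '0 0 0 -1 0 15 0;0 0 0 -1 0 28 0;0 0 0 -1 0 28 0;0 0 0 -1 0 28 0'; python3 -m jog '0 0 0 0 0 0 30;0 0 0 0 0 0 30;0 0 0 0 0 0 30;0 0 0 0 0 -30 30;0 0 0 0 0 -70 30;0 0 0 0 0 -90 50;0 0 0 0 0 -90 50;0 0 0 0 0 -90 50'; python3 look.py w8 large_bobbin:.0236 bag_tray:0 thread_reel:0; python3 -c "
from h import *
delta(.601,.341,.12)"
```

```text
time: 11.73
tcp_pos: [0.4105, 0.3526, 0.0203]
tcp_rot: [3.14, 0.109, 0.0]
contact_force: [0.1, 0.2, 0.2]
grip_width: 0.141
time: 12.4
tcp_pos: [0.4113, 0.3535, 0.1123]
tcp_rot: [-3.137, -0.109, -0.006]
contact_force: [-0.7, 0.1, -0.4]
grip_width: 0.584
12.4 [0.4113 0.3535 0.1123] [-3.1371 -0.109  -0.0056]
large_bobbin 0.72 [282. 218.] [0.4113 0.3522 0.0236]
bag_tray 0.97 [280. 157.] [0.4515 0.356  0.    ]
bag_tray 0.41 [280. 222.] [0.4007 0.3526 0.    ]
->(0.601,0.341,0.120,0.0): [0.1 0.1 4. ] [190.1  24.5 -12.3] rows 5.0
```

```bash
python3 -m jog '0 0 4 160 24 -30 50;0 0 4 160 24 -30 50;0 0 4 160 24 -30 50;0 0 4 160 24 -30 50;0 0 4 160 24 -30 50;0 0 4 160 24 -30 50;0 0 4 160 24 -30 50;0 0 4 160 24 -30 50'; python3 look.py w9 thread_reel:0; python3 -c "
from h import *
c=cam('top')
for u in(110,230,400):print(ray(c,u,156,0))
im=cv2.imread('pics/top0.png')[140:210,130:300]
cv2.imwrite('pics/tc.png',np.vstack([cv2.resize(cv2.imread('pics/w9.png'),(560,420))[:320],cv2.resize(im,(560,230),interpolation=2)]))"
```

```text
time: 13.27
tcp_pos: [0.5703, 0.3401, 0.1393]
tcp_rot: [3.141, 0.001, -0.002]
contact_force: [0.7, -0.3, 0.4]
grip_width: 0.587
13.2667 [0.5703 0.3401 0.1393] [ 3.1412e+00  8.0000e-04 -2.3000e-03]
thread_reel 0.86 [389. 141.] [0.6192 0.2511 0.    ]
thread_reel 0.56 [279. 163.] [0.6018 0.3407 0.    ]
[7.07149870e-01 4.75145999e-01 2.22044605e-16]
[0.71546118 0.11988167 0.        ]
[ 0.72710772 -0.37794617  0.        ]
```

View pics/tc.png

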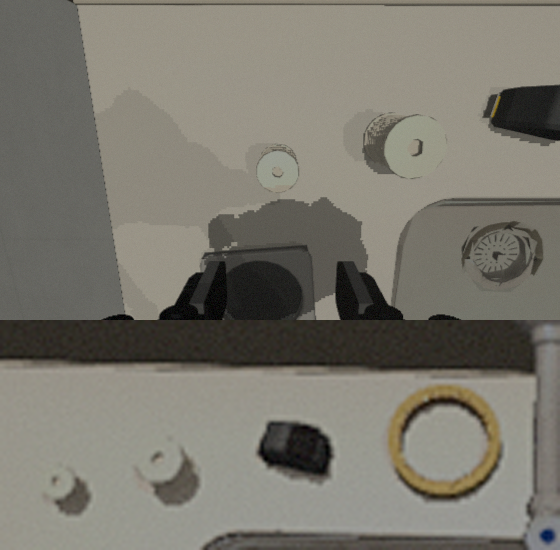

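The small reel's top is at (277,171). The bigger one is at (413,147) and stays untouched. The tape measure lies with its length mostly along y. I'll take the small reel.

```bash
python3 -c "
from h import *
p=np.load('pics/w9.npy'); c=cam('wrist',dict(tcp_pos=p[:3],tcp_rot=p[3:])); print(ray(c,277,171,.043)); delta(.602,.341,.017)"
python3 -m jog '0 0 0 32 -1 0 50;0 0 0 32 -1 30 50;0 0 0 32 -1 65 50;0 0 0 32 -1 100 50;0 0 0 32 -1 121 50;0 0 0 32 -1 121 50;0 0 0 32 -1 121 50'; python3 -m jog '0 0 0 0 0 0 50'
```

```text
[0.60274894 0.34183325 0.043     ]
->(0.602,0.341,0.017,0.0): [-0.  -0.   0.1] [ 31.6  -0.6 123.3] rows 4.0
time: 13.95
tcp_pos: [0.6021, 0.3409, 0.0182]
tcp_rot: [3.14, 0.001, -0.004]
contact_force: [-0.1, 0.3, 1.2]
grip_width: 0.585
time: 14.03
tcp_pos: [0.6043, 0.3418, 0.0219]
tcp_rot: [-3.14, -0.0, -0.005]
contact_force: [0.5, 0.4, 0.6]
grip_width: 0.589
```

```bash
python3 -m jog '0 0 0 -1 0 3 0;0 0 0 -1 0 3 0;0 0 0 -1 0 3 0;0 0 0 -1 0 3 0;0 0 0 -1 0 3 0;0 0 0 -1 0 3 0' 50; python3 -m jog '0 0 0 0 0 -40 0;0 0 0 0 0 -80 0;0 0 0 0 0 -120 0;0 0 0 0 0 -160 0;0 0 0 0 0 -185 0;0 0 0 0 0 -185 0';python3 -m jog '0 0 0 0 0 0 0'; python3 -c "
from h import *
delta(.36,.06,.22);delta(.46,-.2,.22)"
```

```text
time: 14.53
tcp_pos: [0.604, 0.3418, 0.0192]
tcp_rot: [-3.139, 0.0, -0.007]
contact_force: [0.2, 1.1, 6.9]
grip_width: 0.338
time: 15.03
tcp_pos: [0.6046, 0.3419, 0.2115]
tcp_rot: [-3.135, 0.001, -0.02]
contact_force: [1.3, -0.7, 0.8]
grip_width: 0.341
time: 15.12
tcp_pos: [0.6036, 0.3413, 0.2048]
tcp_rot: [-3.139, 0.001, -0.009]
contact_force: [-0.1, 0.3, -1.1]
grip_width: 0.331
->(0.360,0.060,0.220,0.0): [-0.2 -0.3 -0. ] [-243.3  281.4  -17.3] rows 9.0
->(0.460,-0.200,0.220,0.0): [-0.2 -0.3 -0. ] [-143.2  541.3  -17.5] rows 14.0
```

```bash
python3 -m jog '0 0 0 -243 281 -20 0;0 0 0 -243 281 -20 0;0 0 0 -243 281 -20 0;0 0 0 -243 281 -20 0;0 0 0 -243 281 -20 0;0 0 0 -243 281 -20 0;0 0 0 -243 281 -20 0;0 0 0 -243 281 -20 0;0 0 0 -243 281 -20 0;0 0 0 -243 320 -20 0;0 0 0 -243 360 -20 0;0 0 0 -243 400 -20 0'; python3 -m jog '0 0 0 0 40 0 0;0 0 0 0 80 0 0;0 0 0 40 120 0 0;0 0 0 70 160 0 0;0 0 0 100 200 0 0;0 0 0 110 230 0 0;0 0 0 110 230 0 0;0 0 0 110 230 0 0;0 0 0 110 230 0 0'; python3 -c "
from h import *
delta(.4822,-.3125,.10,4.2)
delta(.4822,-.3125,.022,4.2)"
```

```text
time: 16.12
tcp_pos: [0.3583, -0.0603, 0.2196]
tcp_rot: [-3.141, -0.001, 0.001]
contact_force: [1.4, -0.4, 0.7]
grip_width: 0.336
time: 16.87
tcp_pos: [0.4688, -0.2894, 0.218]
tcp_rot: [-3.138, 0.003, 0.007]
contact_force: [-0.6, -0.2, 0.1]
grip_width: 0.339
->(0.482,-0.312,0.100,4.2): [-0.2  0.2 -4.3] [ 13.9  23.5 117.9] rows 3.0
->(0.482,-0.312,0.022,4.2): [-0.2  0.2 -4.3] [ 14.2  23.7 195.9] rows 5.0
```

```bash
python3 -m jog '0 0 -4.2 14 23 40 0;0 0 -4.2 14 23 80 0;0 0 -4.2 14 23 115 0;0 0 -4.2 14 23 140 0;0 0 -4.2 14 23 140 0;0 0 -4.2 14 23 140 0;0 0 -4.2 14 23 140 0'; python3 look.py w10 thread_reel:.06 hem_tray:0;  python3 -c "
from h import *
delta(.4822,-.3125,.0235,4.2)"
```

```text
time: 17.45
tcp_pos: [0.4841, -0.3119, 0.0835]
tcp_rot: [3.138, 0.116, 0.004]
contact_force: [-0.2, 0.8, 1.0]
grip_width: 0.339
17.45 [ 0.4841 -0.3119  0.0835] [3.1376 0.1155 0.0039]
thread_reel 0.73 [281. 266.] [ 0.4785 -0.3135  0.06  ]
hem_tray 0.98 [241. 258.] [ 0.4532 -0.2865  0.    ]
->(0.482,-0.312,0.024,4.2): [ 0.2 -0.2 -0. ] [-2.7 -0.5 60.8] rows 2.0
```

View pics/w10.png

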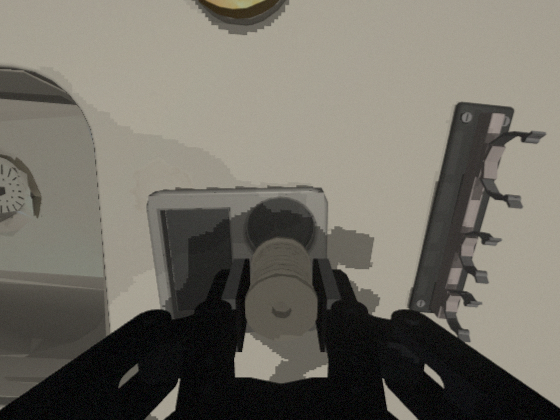

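The reel is upright between the pads and above the round pocket, which is centred near column 281. I'll lower it and release.

```bash
python3 -m jog '0 0 0 -2 0 30 0;0 0 0 -2 0 50 0;0 0 0 -2 0 60 0;0 0 0 -2 0 60 0;0 0 0 -2 0 60 0'; python3 -m jog '0 0 0 0 0 0 42;0 0 0 0 0 0 42;0 0 0 0 0 0 42;0 0 0 0 0 -40 42;0 0 0 0 0 -80 42;0 0 0 0 0 -100 75;0 0 0 0 0 -100 75;0 0 0 0 0 -100 75'; python3 look.py w11 thread_reel:.003 small_bobbin:.0195 hem_tray:0 wax_pot:0;  python3 -c "
from h import *
delta(.636,-.277,.13,0)"
```

```text
time: 18.02
tcp_pos: [0.4822, -0.3127, 0.0227]
tcp_rot: [3.138, 0.114, 0.003]
contact_force: [0.3, 0.6, 1.1]
grip_width: 0.342
time: 18.68
tcp_pos: [0.4823, -0.3128, 0.1232]
tcp_rot: [3.137, 0.114, 0.005]
contact_force: [-0.2, 0.3, -0.9]
grip_width: 0.875
18.6833 [ 0.4823 -0.3128  0.1232] [3.1369 0.1145 0.0052]
thread_reel 0.56 [281. 208.] [ 0.4805 -0.3145  0.003 ]
small_bobbin 0.72 [280. 274.] [ 0.4311 -0.3169  0.0195]
hem_tray 0.71 [248. 237.] [ 0.4532 -0.2885  0.    ]
->(0.636,-0.277,0.130,0.0): [-0.1  0.2  4.2] [157.4 -23.3 -11.5] rows 4.0
```

The reel and small bobbin both read as seated. Next is the wax pot, with the jaws along x (yaw 90) so the camera stays clear of the wall at x≈0.72.

```bash
python3 -c "
from h import *
delta(.636,-.277,.14,90)"
python3 -m jog '0 0 -85.8 157 -24 -20 80;0 0 -85.8 157 -24 -20 80;0 0 -85.8 157 -24 -20 80;0 0 -85.8 157 -24 -20 80;0 0 -85.8 157 -24 -20 80;0 0 -85.8 157 -24 -20 80;0 0 -85.8 157 -24 -20 80;0 0 -85.8 157 -24 -20 80;0 0 -85.8 157 -24 -20 80;0 0 -85.8 157 -24 -20 80;0 0 -85.8 157 -24 -20 80;0 0 -85.8 157 -24 -20 80'; python3 -m jog '0 0 0 0 0 0 80;0 0 0 0 0 0 80'; python3 look.py w12 wax_pot:0;  python3 -c "
from h import *
delta(.636,-.277,.013,90)"
```

```text
->(0.636,-0.277,0.140,90.0): [ -0.2   0.  -85.8] [157.4 -23.3 -21.5] rows 12.0
time: 19.93
tcp_pos: [0.6358, -0.2766, 0.1392]
tcp_rot: [-2.213, -2.226, 0.001]
contact_force: [0.4, -0.3, -1.0]
grip_width: 0.934
time: 20.1
tcp_pos: [0.6359, -0.2767, 0.1397]
tcp_rot: [-2.225, -2.216, 0.001]
contact_force: [-0.3, -0.6, -0.2]
grip_width: 0.938
20.1 [ 0.6359 -0.2767  0.1397] [-2.2247e+00 -2.2156e+00  1.0000e-03]
wax_pot 0.66 [322. 291.] [ 0.6746 -0.3672  0.    ]
wax_pot 0.64 [278. 198.] [ 0.6341 -0.2771  0.    ]
->(0.636,-0.277,0.013,90.0): [-0.1 -0.  -0.2] [-3.000e-01  1.000e-01  1.272e+02] rows 4.0
```

View pics/w12.png

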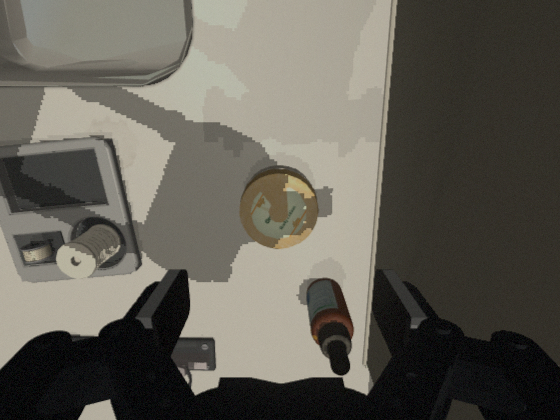

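The pot lid is at (279,207) and the dropper at (330,325), which stays clear of the jaw path. The reel and bobbin stand in the hem tray.

```bash
python3 -c "
from h import *
p=np.load('pics/w12.npy'); c=cam('wrist',dict(tcp_pos=p[:3],tcp_rot=p[3:])); print(ray(c,279,207,.035)); delta(.635,-.277,.01,90)"
python3 -m jog '0 0 0 0 -1 30 80;0 0 0 0 -1 70 80;0 0 0 0 -1 100 80;0 0 0 0 -1 127 80;0 0 0 0 -1 127 80;0 0 0 0 -1 127 80'; python3 -c "
from h import *
delta(.635,-.277,.01,90)"
```

```text
[ 0.63519356 -0.27489478  0.035     ]
->(0.635,-0.277,0.010,90.0): [-0.1 -0.  -0.2] [ -0.3  -0.9 130.2] rows 4.0
time: 20.7
tcp_pos: [0.6339, -0.2762, 0.0118]
tcp_rot: [-2.22, -2.216, 0.002]
contact_force: [-0.1, -0.3, 1.2]
grip_width: 0.935
->(0.635,-0.277,0.010,90.0): [-0.2 -0.1 -0.1] [-0.8  1.1  1.8] rows 1.0
```

```bash
python3 -m jog '0 0 0 0 1 2 80;0 0 0 0 1 2 0;0 0 0 0 1 2 0;0 0 0 0 1 2 0;0 0 0 0 1 2 0;0 0 0 0 1 2 0' 60; python3 -m jog '0 0 0 0 0 -20 0;0 0 0 0 0 -60 0;0 0 0 0 0 -100 0;0 0 0 0 0 -140 0;0 0 0 0 0 -180 0;0 0 0 0 0 -200 0;0 0 0 0 0 -200 0;0 0 0 0 0 -200 0'; python3 -c "
from h import *
delta(.36,-.16,.22,45);delta(.36,.06,.22,4)"
```

```text
time: 21.2
tcp_pos: [0.6379, -0.2777, 0.0157]
tcp_rot: [2.218, 2.217, 0.003]
contact_force: [0.1, -0.1, 6.8]
grip_width: 0.692
time: 21.87
tcp_pos: [0.637, -0.2772, 0.2152]
tcp_rot: [2.218, 2.217, 0.003]
contact_force: [0.3, -0.5, -1.4]
grip_width: 0.695
->(0.360,-0.160,0.220,45.0): [ 0.3  0.  45. ] [ 117.  -277.    -6.4] rows 8.0
->(0.360,0.060,0.220,4.0): [ 0.3 -0.1 86. ] [ 337.  -277.1   -7. ] rows 13.0
```

```bash
python3 -m jog '0 0 86 117 -277 -10 0;0 0 86 117 -277 -10 0;0 0 86 117 -277 -10 0;0 0 86 117 -277 -10 0;0 0 86 117 -277 -10 0;0 0 86 117 -277 -10 0;0 0 86 117 -277 -10 0;0 0 86 157 -277 -10 0;0 0 86 197 -277 -10 0;0 0 86 237 -277 -10 0;0 0 86 277 -277 -10 0;0 0 86 317 -277 -10 0'; python3 -m jog '0 0 0 0 0 0 0;0 0 0 0 0 0 0'; python3 -c "
from h import *
delta(.44,.30,.20,4);delta(.4818,.3568,.10,4)"
```

```text
time: 22.87
tcp_pos: [0.3592, 0.0045, 0.22]
tcp_rot: [-3.127, -0.298, 0.004]
contact_force: [0.9, -0.2, -0.4]
grip_width: 0.696
time: 23.03
tcp_pos: [0.3596, 0.0043, 0.2202]
tcp_rot: [-3.125, -0.315, 0.004]
contact_force: [0.6, 0.1, -1.4]
grip_width: 0.694
->(0.440,0.300,0.200,4.0): [-0.   0.1  7.5] [ 137.8 -273.7   20. ] rows 8.0
->(0.482,0.357,0.100,4.0): [-0.   0.1  7.5] [ 190.3 -320.9  119.9] rows 10.0
```

```bash
python3 -m jog '0 0 7.5 190 -321 30 0;0 0 7.5 190 -321 30 0;0 0 7.5 190 -321 30 0;0 0 7.5 190 -321 30 0;0 0 7.5 190 -321 30 0;0 0 7.5 190 -321 30 0;0 0 7.5 190 -321 30 0;0 0 7.5 190 -321 30 0;0 0 7.5 190 -321 60 0;0 0 7.5 190 -321 100 0;0 0 7.5 190 -321 110 0;0 0 7.5 190 -321 110 0'; python3 -m jog '0 0 0 0 0 0 0'; python3 look.py w13 wax_pot:.09 bag_tray:0; python3 -c "
from h import *
delta(.4818,.3568,.05,4);delta(.4818,.3568,.018,4)"
```

```text
time: 24.03
tcp_pos: [0.4821, 0.3523, 0.1025]
tcp_rot: [3.132, 0.103, -0.019]
contact_force: [-0.7, -0.2, -2.0]
grip_width: 0.7
time: 24.12
tcp_pos: [0.4839, 0.3528, 0.1091]
tcp_rot: [3.136, 0.101, -0.008]
contact_force: [0.4, -1.0, -0.2]
grip_width: 0.693
24.1167 [0.4839 0.3528 0.1091] [ 3.1365  0.1009 -0.0076]
wax_pot 0.81 [275. 261.] [0.4829 0.3548 0.09  ]
->(0.482,0.357,0.050,4.0): [-0.1 -0.2 -0.4] [-3.9 -2.7 64.7] rows 2.0
->(0.482,0.357,0.018,4.0): [-0.1 -0.2 -0.4] [-4.  -2.6 96.7] rows 3.0
```

View pics/w13.png

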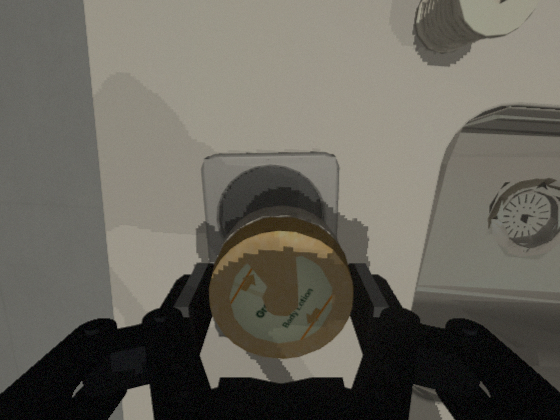

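The pot is held level at (282,290) above its pocket at (271,200). I'll lower it to its resting height.

```bash
python3 -m jog '0 0 0 -3 -3 35 0;0 0 0 -3 -3 65 0;0 0 0 -3 -3 65 0;0 0 0 -3 -3 65 0;0 0 0 -3 -3 65 0'; python3 -c "
from h import *
delta(.4818,.3568,.018,4)"
```

```text
time: 24.68
tcp_pos: [0.4823, 0.358, 0.0502]
tcp_rot: [-3.138, -0.101, -0.006]
contact_force: [0.7, -0.1, -0.2]
grip_width: 0.694
->(0.482,0.357,0.018,4.0): [-0.1 -0.2 -0.3] [-0.7  1.3 32.2] rows 1.0
```

```bash
python3 -m jog '0 0 0 -1 1 15 0;0 0 0 -1 1 25 0;0 0 0 -1 1 31 0;0 0 0 -1 1 31 0;0 0 0 -1 1 31 0'; python3 -m jog '0 0 0 0 0 1 72;0 0 0 0 0 1 72;0 0 0 0 0 1 72;0 0 0 0 0 -30 72;0 0 0 0 0 -70 72;0 0 0 0 0 -120 72;0 0 0 0 0 -120 72;0 0 0 0 0 -120 72;0 0 0 0 0 -120 72'; python3 look.py w14 wax_pot:.003 large_bobbin:.0236 bag_tray:0; python3 -c "
from h import *
delta(.57,.15,.20,-90)"
```

```text
time: 25.1
tcp_pos: [0.4812, 0.3575, 0.0183]
tcp_rot: [-3.138, -0.101, -0.005]
contact_force: [-0.5, 0.5, 3.8]
grip_width: 0.696
time: 25.85
tcp_pos: [0.4804, 0.3568, 0.1367]
tcp_rot: [-3.139, -0.102, -0.002]
contact_force: [0.2, -0.2, -0.5]
grip_width: 0.844
25.85 [0.4804 0.3568 0.1367] [-3.1392e+00 -1.0150e-01 -2.2000e-03]
wax_pot 0.56 [277. 196.] [0.4846 0.3592 0.003 ]
large_bobbin 0.93 [282. 287.] [0.4119 0.3505 0.0236]
->(0.570,0.150,0.200,-90.0): [ 0.2  0.1 93.7] [ 77.  211.6 -66.3] rows 14.0
```

```bash
python3 -c "
from h import *
delta(.635,.13,.19,90)"
```

```text
->(0.635,0.130,0.190,90.0): [ -0.1   0.2 -86.3] [140.6 235.8 -56.5] rows 13.0
```

```bash
python3 -m jog '0 0 -86 141 236 -56 60;0 0 -86 141 236 -56 60;0 0 -86 141 236 -56 60;0 0 -86 141 236 -56 60;0 0 -86 141 236 -56 60;0 0 -86 141 236 -56 60;0 0 -86 141 236 -56 60;0 0 -86 141 236 -56 60;0 0 -86 141 236 -56 60;0 0 -86 141 236 -56 60;0 0 -86 141 236 -56 60;0 0 -86 141 236 -56 60'; python3 -m jog '0 0 0 0 0 0 60;0 0 0 0 0 0 60'; python3 look.py w15 tape_measure:0
```

```text
time: 27.05
tcp_pos: [0.6357, 0.1299, 0.19]
tcp_rot: [-2.251, -2.189, 0.004]
contact_force: [0.1, -0.4, 1.4]
grip_width: 0.704
time: 27.22
tcp_pos: [0.6357, 0.1301, 0.1906]
tcp_rot: [-2.262, -2.179, 0.003]
contact_force: [-0.7, -0.5, -0.4]
grip_width: 0.705
27.2167 [0.6357 0.1301 0.1906] [-2.2617 -2.1786  0.0028]
tape_measure 0.84 [283. 170.] [0.6386 0.145  0.    ]
```

View pics/w15.png

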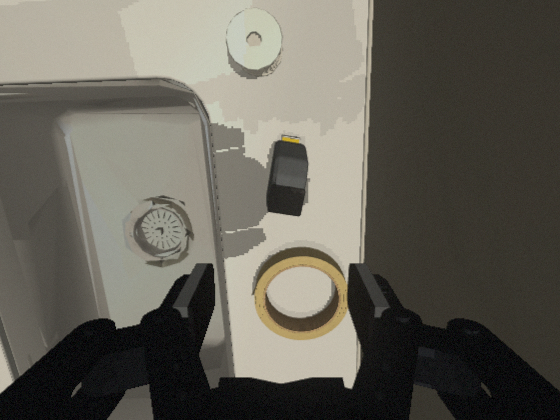

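The tape measure is at (287,180), its length running nearly up the image, with a slight tilt. The roll at (302,297) is clear of it. I'll fit its midline numerically.

Run:
```python
from h import *
p=np.load("pics/w15.npy"); c=cam("wrist",dict(tcp_pos=p[:3],tcp_rot=p[3:]))
im=cv2.imread("pics/w15.png"); m=(im.max(2)<75).astype(np.uint8); m[:,:255]=0;m[:130]=0;m[225:]=0;m[:,320:]=0
n,l,st,ce=cv2.connectedComponentsWithStats(m); k=1+st[1:,4].argmax(); m=l==k; print(st[k])
L=[];Rr=[]
for r in range(140,216,5):
    u=np.where(m[r])[0]
    if len(u): print(r,u.min(),u.max(),end="; "); L.append(ray(c,u.min(),r,.06));Rr.append(ray(c,u.max(),r,.06))
L=np.array(L);Rr=np.array(Rr);M=(L+Rr)/2
print()
for a in(L,Rr,M):
    s=slice(3,-2);k=np.polyfit(a[s,1],a[s,0],1);print("slope deg",np.degrees(np.arctan(k[0])),"x at .145",np.polyval(k,.145))
print("y ends",M[0],M[-1],"width",(Rr-L)[:,0].round(3)); print("yaw now",np.degrees(R.from_rotvec(p[3:]).as_euler('zyx')[0]))
```

```text
[ 266  141   42   75 1713]
145 275 302; 150 274 305; 155 273 306; 160 272 306; 165 272 277; 170 271 277; 175 270 275; 180 269 275; 185 268 282; 190 267 304; 195 267 304; 200 267 303; 205 267 301; 210 268 300; 215 294 299; 
slope deg 10.173371188453093 x at .145 0.6271218308244255
slope deg -23.3378145455 x at .145 0.6445520542488277
slope deg -7.052090267036192 x at .145 0.6359382732498748
y ends [0.64407275 0.17502808 0.06      ] [0.64896889 0.11666474 0.06      ] width [0.021 0.025 0.026 0.027 0.004 0.005 0.004 0.005 0.011 0.03  0.031 0.03
 0.028 0.027 0.004]
yaw now -87.85451971785501
```

Run:
```python
from h import *
p=np.load("pics/w15.npy"); c=cam("wrist",dict(tcp_pos=p[:3],tcp_rot=p[3:]))
for z in(.03,.06):
  A=[ray(c,u,r,z) for u,r in((274,150),(267,195),(306,155),(301,205),(290,152),(284,203))]
  for i in(0,2,4):
    d=A[i]-A[i+1]; print(z,A[i].round(4),A[i+1].round(4),"tilt",np.degrees(np.arctan2(d[0],d[1])).round(1))
  print("mid",ray(c,287.5,175,z))
delta(.641,.145,.12,81); delta(.641,.145,.03,81)
```

```text
0.03 [0.6316 0.1679 0.03  ] [0.6234 0.1273 0.03  ] tilt 11.4
0.03 [0.6598 0.1625 0.03  ] [0.6544 0.1166 0.03  ] tilt 6.7
0.03 [0.6457 0.1657 0.03  ] [0.6387 0.1191 0.03  ] tilt 8.5
mid [0.64281364 0.14516571 0.03      ]
0.06 [0.6324 0.1715 0.06  ] [0.625  0.1349 0.06  ] tilt 11.4
0.06 [0.6578 0.1666 0.06  ] [0.6529 0.1253 0.06  ] tilt 6.7
0.06 [0.6451 0.1695 0.06  ] [0.6388 0.1275 0.06  ] tilt 8.5
mid [0.64250494 0.15102833 0.06      ]
->(0.641,0.145,0.120,81.0): [-0.1  0.   6.9] [15.   4.7 71.1] rows 2.0
->(0.641,0.145,0.030,81.0): [-0.1  0.   6.9] [ 15.    4.8 161.1] rows 4.0
```

```bash
python3 -m jog '0 0 6.9 15 6 40 60;0 0 6.9 15 6 80 60;0 0 6.9 15 6 120 60;0 0 6.9 15 6 150 60;0 0 6.9 15 6 162 60;0 0 6.9 15 6 162 60;0 0 6.9 15 6 162 60'; python3 -c "
from h import *
delta(.642,.146,.028,81)"; python3 -m jog '0 0 0 0 0 0 0;0 0 0 0 0 0 0;0 0 0 0 0 0 0;0 0 0 0 0 0 0;0 0 0 0 0 0 0;0 0 0 0 0 0 0' 90; python3 -m jog '0 0 0 0 0 0 0'
```

```text
time: 27.9
tcp_pos: [0.6428, 0.1451, 0.0308]
tcp_rot: [2.387, 2.043, 0.0]
contact_force: [0.1, 0.5, 0.3]
grip_width: 0.697
->(0.642,0.146,0.028,81.0): [ 0.  -0.   0.1] [ 0.8 -1.   2.8] rows 1.0
time: 28.4
tcp_pos: [0.6439, 0.1453, 0.0337]
tcp_rot: [2.384, 2.042, 0.006]
contact_force: [-2.1, -0.7, 7.0]
grip_width: 0.32
time: 28.48
tcp_pos: [0.6439, 0.1453, 0.0337]
tcp_rot: [2.384, 2.042, 0.006]
contact_force: [-2.5, 0.3, 5.7]
grip_width: 0.315
```

```bash
python3 -m jog '0 0 0 0 0 -15 0;0 0 0 0 0 -50 0;0 0 0 0 0 -90 0;0 0 0 0 0 -130 0;0 0 0 0 0 -170 0;0 0 0 0 0 -190 0;0 0 0 0 0 -190 0;0 0 0 0 0 -190 0'; python3 -c "
from h import *
delta(.36,.08,.225,45)"
```

```text
time: 29.15
tcp_pos: [0.6433, 0.1451, 0.223]
tcp_rot: [2.384, 2.042, 0.007]
contact_force: [-0.0, 0.6, -3.3]
grip_width: 0.314
->(0.360,0.080,0.225,45.0): [ 0.3 -0.2 36.2] [-107.9 -270.    -3.5] rows 7.0
```

```bash
python3 -m jog '0 0 50 -108 -270 -4 0;0 0 50 -108 -270 -4 0;0 0 50 -108 -270 -4 0;0 0 50 -108 -270 -4 0;0 0 50 -108 -270 -4 0;0 0 50 -108 -270 -4 0;0 0 50 -108 -270 -4 0;0 0 50 -108 -270 -4 0;0 0 50 -108 -270 -4 0;0 0 50 -108 -270 -4 0'; python3 -c "
from h import *
delta(.36,-.17,.225,4);delta(.454,-.2595,.20,4.2)"
```

```text
time: 29.98
tcp_pos: [0.359, 0.0797, 0.2228]
tcp_rot: [-3.026, -0.845, 0.001]
contact_force: [1.0, 0.2, -1.5]
grip_width: 0.319
->(0.360,-0.170,0.225,4.0): [-0.   0.  27.2] [-128.5  214.1   -2.2] rows 6.0
->(0.454,-0.260,0.200,4.2): [-0.  0. 27.] [-94.5 339.3  22.7] rows 9.0
```

```bash
python3 -m jog '0 0 27 -128 214 -2 0;0 0 27 -128 214 -2 0;0 0 27 -128 214 -2 0;0 0 27 -128 214 -2 0;0 0 27 -128 214 -2 0;0 0 27 -128 214 -2 0;0 0 27 -128 214 -2 0;0 0 27 -94 339 22 0;0 0 27 -94 339 22 0;0 0 27 -94 339 22 0;0 0 27 -94 339 22 0;0 0 27 -94 339 22 0'; python3 -m jog '0 0 0 0 0 60 0;0 0 0 0 0 90 0;0 0 0 0 0 90 0;0 0 0 0 0 90 0'; python3 look.py w16 hem_tray:0 tape_measure:.08; python3 -c "
from h import *
delta(.454,-.2595,.055,4.2)"
```

```text
time: 30.98
tcp_pos: [0.4553, -0.2604, 0.196]
tcp_rot: [-3.134, -0.113, 0.013]
contact_force: [-0.2, -0.2, -1.5]
grip_width: 0.316
time: 31.32
tcp_pos: [0.4522, -0.2572, 0.1081]
tcp_rot: [-3.134, -0.115, 0.011]
contact_force: [-0.3, -0.1, -0.7]
grip_width: 0.317
31.3167 [ 0.4522 -0.2572  0.1081] [-3.1344 -0.1154  0.0109]
hem_tray 0.82 [317. 210.] [ 0.4539 -0.2858  0.    ]
tape_measure 0.76 [273. 249.] [ 0.4541 -0.2539  0.08  ]
->(0.454,-0.260,0.055,4.2): [ 0.2 -0.2 -0. ] [-1.6 -0.3 60.4] rows 2.0
```

View pics/w16.png

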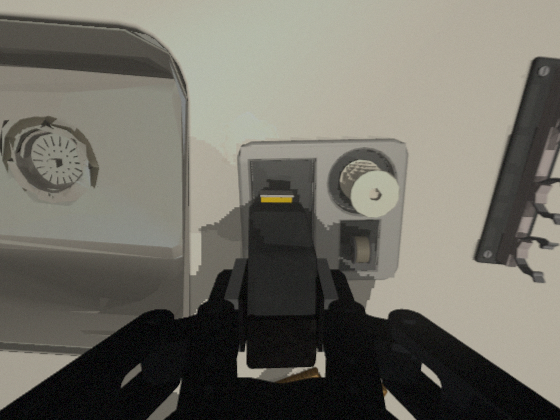

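The tape measure is held upright and level over the long pocket, with its hook at (277,195). The reel and bobbin are standing in the tray. I'll check the centring along x before lowering.

Run:
```python
from h import *
p=np.load("pics/w15.npy"); c=cam("wrist",dict(tcp_pos=p[:3],tcp_rot=p[3:]))
for z in(.0,.01,.02): print("w15 hook",z,ray(c,291,135,z).round(4), "body back bottom",ray(c,284,215,z).round(4))
p=np.load("pics/w16.npy"); c=cam("wrist",dict(tcp_pos=p[:3],tcp_rot=p[3:]))
for z in(.0,.01,.02): print("w16 hook",z,ray(c,277,190,z+.111-.032).round(4))
for z in(.05,.064): print("w16 back top",z,ray(c,281,366,z+.111-.032).round(4))
print("pocket",ray(c,282,158,.014),ray(c,283,158,.014)); s=ctrl.state();print(s["tcp_pos"])
```

```text
w15 hook 0.0 [0.648  0.1797 0.    ] body back bottom [0.6384 0.0996 0.    ]
w15 hook 0.01 [0.6477 0.1805 0.01  ] body back bottom [0.6385 0.1028 0.01  ]
w15 hook 0.02 [0.6475 0.1813 0.02  ] body back bottom [0.6385 0.106  0.02  ]
w16 hook 0.0 [ 0.4867 -0.2536  0.079 ]
w16 hook 0.01 [ 0.4892 -0.2536  0.089 ]
w16 hook 0.02 [ 0.4917 -0.2536  0.099 ]
w16 back top 0.05 [ 0.4207 -0.2607  0.129 ]
w16 back top 0.064 [ 0.4332 -0.2599  0.143 ]
pocket [ 0.4936077 -0.2555734  0.014    ] [ 0.49365863 -0.25626388  0.014     ]
[ 0.4554163  -0.25952825  0.11536892]
```

```bash
python3 -m jog '0 0 0 -1 0 30 0;0 0 0 -1 0 55 0;0 0 0 -1 0 65 0;0 0 0 -1 0 70 0;0 0 0 -1 0 74 0;0 0 0 -1 0 77 0;0 0 0 -1 0 77 0;0 0 0 -1 0 77 0'; python3 -c "
from h import *
delta(.454,-.2595,.035,4.2)"
```

```text
time: 32.13
tcp_pos: [0.4542, -0.2597, 0.0368]
tcp_rot: [3.138, 0.114, 0.004]
contact_force: [0.7, 0.5, 1.3]
grip_width: 0.311
->(0.454,-0.260,0.035,4.2): [ 0.1 -0.1 -0. ] [-0.2 -0.2  1.8] rows 1.0
```

```bash
python3 -m jog '0 0 0 0 0 1 0;0 0 0 0 0 2 0;0 0 0 0 0 2 0;0 0 0 0 0 2 0'; python3 -m jog '0 0 0 0 0 0 38;0 0 0 0 0 0 38;0 0 0 0 0 0 38;0 0 0 0 0 -40 38;0 0 0 0 0 -80 38;0 0 0 0 0 -120 38;0 0 0 0 0 -150 38;0 0 0 0 0 -150 38;0 0 0 0 0 -150 38'; python3 look.py w17 tape_measure:.003 thread_reel:.003 small_bobbin:.0195 hem_tray:0
python3 - <<'E'
from h import *
a=ctrl.grab_frame("top"); 
im=cv2.imread("pics/w17.png")
v=np.vstack([im[:400],np.hstack([cv2.resize(a[160:290,90:200],(236,190)),cv2.resize(ctrl.grab_frame("scene")[270:390,140:280],(324,190))])]); cv2.imwrite("pics/fin.png",v)
for n in("top","scene"):
  c=cam(n)
  for t,z in(("wax_pot",.003),("large_bobbin",.0236),("stain_dropper",0),("masking_tape",0)):
    for d in ctrl.mark_of(n,t)[:2]: r,u=d["centre"];print(n,t,round(d["conf"],2),ray(c,u,r,z).round(3))
E
```

```text
time: 32.47
tcp_pos: [0.4545, -0.2597, 0.0366]
tcp_rot: [3.137, 0.115, 0.006]
contact_force: [-3.1, 2.4, 12.1]
grip_width: 0.319
time: 33.22
tcp_pos: [0.4541, -0.2597, 0.1855]
tcp_rot: [3.137, 0.114, 0.006]
contact_force: [0.3, 0.2, -0.8]
grip_width: 0.442
33.2167 [ 0.4541 -0.2597  0.1855] [3.1367 0.1142 0.0061]
tape_measure 0.64 [277. 188.] [ 0.455  -0.2577  0.003 ]
thread_reel 0.64 [336. 167.] [ 0.479  -0.3123  0.003 ]
small_bobbin 0.89 [340. 222.] [ 0.43   -0.3199  0.0195]
hem_tray 0.85 [307. 190.] [ 0.4541 -0.2869  0.    ]
top wax_pot 0.84 [0.478 0.352 0.003]
top large_bobbin 0.63 [0.408 0.351 0.024]
top stain_dropper 0.74 [ 0.667 -0.371  0.   ]
top masking_tape 0.8 [0.661 0.015 0.   ]
scene wax_pot 0.96 [0.478 0.356 0.003]
scene large_bobbin 0.47 [0.41  0.356 0.024]
scene large_bobbin 0.31 [ 0.431 -0.325  0.024]
scene stain_dropper 0.75 [ 0.686 -0.392  0.   ]
scene masking_tape 0.64 [0.641 0.026 0.   ]
scene masking_tape 0.4 [0.431 0.342 0.   ]
```

View pics/fin.png

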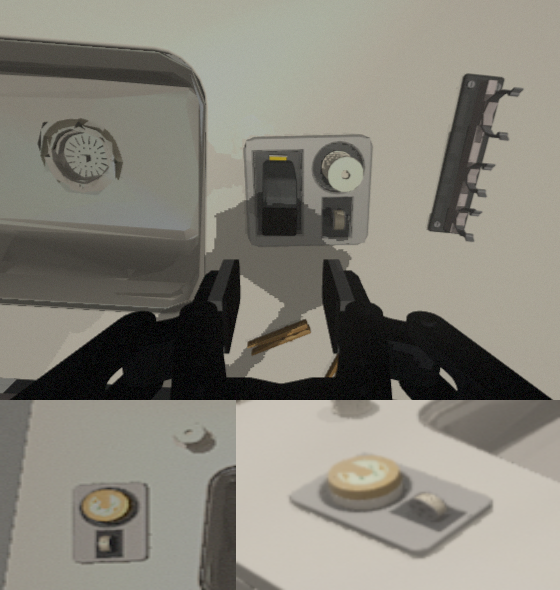

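All five things sit in their pockets and the gripper is clear, so I'm handing in.

```bash
python3 -c "
from h import *
print(ctrl.job_done(),ctrl.state()['time'])"
```

```text
the job is handed in; nothing more can be done
the job is handed in; nothing more can be done
```

Both mending kits are made up and the job is handed in at about 34 s of the 125 s allowed. No verdict came back.

- **Hemming tray:** the last wrist picture shows the tape measure standing in the long pocket, the smaller reel upright in the round pocket, and the small bobbin on edge in its trough. All three measured within about 4 mm of their pocket centres.
- **Laundry-bag tray:** the wrist camera, before it left that side, put the pot and large bobbin within about 4 mm of their centres. The final scene and top pictures agree to about 6 mm and show the pot flat and the bobbin on edge.
- **Bystanders:** the gripper stayed clear of both the dropper bottle and the roll of tape, and the largest contact force I saw was about 12 N.
    - **Scene camera:** the roll's position is unchanged, but the dropper's shows 6 mm along x and 14 mm along y.
    - **Top camera:** the opposite: about 10 mm for the roll and 5 mm for the dropper.
    - I put both down to network scatter; all readings are under the 25 mm limit.

The reel, pot and tape measure heights were not measured; I relied on the release height, the contact force for the pot and tape measure (about 4 and 12 N), and the pictures.

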